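# Refit an idler pulley and lock it with its hairpin clip

## Robot

A 7-joint arm with a two-finger parallel gripper is mounted at the origin on the work surface. World frame = base frame: x ahead of the robot, y to its left, z up, the work surface at z = 0. Lengths are in m, angles in degrees, forces in N, time in s.
With the tool pointing down it reaches from about 0.425 to 0.875 m from the base axis. Payload 4.7 kg.
Tool frame: the origin (TCP) lies between the finger pads; the fingertips stand 8 mm ahead of it and the grasp point (between the pads) lies 11 mm behind it (env.tip_extent is the distance from the TCP to the fingertips, in m); z points along the fingers, y is the line along which they close (so a half turn about z gives the same grasp; the last joint's range is limited). The gripper opens to 87 mm and grips with 3 to 60 N. Pads are 19 mm wide; open, the fingers measure 117 mm over their backs; the gripper's body (75 mm by 190 mm) begins 51 mm behind the grasp point.
Start: joints at [-63.421, 18.392, -4.016, 83.108, 1.295, 78.541, -3.26], TCP at [0.283, 0.585, 0.231] pointing down, gripper open.
Joint ranges: [-163.93, 163.93], [-17.29, 119.83], [-79.2, 71.16], [3.27, 140.29], [-89.18, 269.18], [5.43, 117.66], [-154.24, 154.24]. Speed limits (degrees/s): [147.25, 147.25, 180, 180, 180, 180, 180].

## Interface

Orientations are given as [roll, pitch, yaw] about the fixed x, y, z axes, in that order (R = Rz(yaw) Ry(pitch) Rx(roll)).
In Python, from cell import sensors, vision, workorder, env gives the robot as it stands.
- The arm moves only by the tool drive_tool, never from a script. Its argument "moves" is a list of rows, each an object of numbers: "x", "y", "z": the shift along the tool's x, y, z in mm; "rx", "ry", "rz": the turn, a rotation vector about the tool's x, y, z in rad; "fingers": the closure, from -1 (fully open) to 1 (shut). In form: [{"x": .., "y": .., "z": .., "rx": .., "ry": .., "rz": .., "fingers": ..}, ...]. A call has 1 to 20 rows; each row is the pose to reach, as a shift and turn from the pose commanded when the call began, along the tool's axes at that moment; what a row does not reach only later rows make up. A row lasts 1/8 s, in which the tool goes at most 62.5 mm and 10.7 degrees, less where a joint would pass 70% of its speed; a pose out of reach is approached as far as the arm can. A call with a gripper value outside its range is refused whole. The fingers move at their own pace and stop on an object; "force" is the grip in N (left out, the last holds). Time passes only in rows, so rows that repeat a pose let the fingers close. It gives the time, the measured TCP pose, the force, the opening and the grip force at its end, in the units of the state.
- sensors.get_obs(): the state, without advancing time (a new reading comes with each control period).
- vision.read_camera(name): name is "scene" or "top"; returns a dict with "image" (400x640x3 uint8, red, green, blue), "fx", "fy", "cx", "cy" (pixels), "k1" (the pictures are not rectified: a ray, as slopes to the right and down, at radius r is drawn at 1 + k1 r^2 times it, then the intrinsics apply), "R" (3x3) and "t" (3): a world point X has camera coordinates R X + t. Camera axes: x right, y down, z forward; pixel columns grow to the right and rows downward; lengths in m; the calibration is good to about 2 mm. A picture is of the moment at which its call begins. There is no depth.
- workorder.sign_off(): hands the job in; it is judged then, once.
The state is a dict: "time_s": time; "qpos": joint angles; "joint_velocities": joint speeds; "effort": joint torques, N m; "tool_pos": TCP position; "tool_rot": TCP orientation; "force": force on the tool from outside, world axes, zero at the start; "wrist_torque": the same for the moment, N m; "grip_width": finger opening in m; "grasp_force": force on a finger pad.
Only numpy, scipy, OpenCV 4.12 (cv2) and the standard library are available. Lean on these libraries where they do the work, as an engineer would, in place of code of your own. Each camera call takes 0.05 s, during which the arm holds its last target. There are 200 camera calls.

## Task

Put the aluminium pulley down over the stud of the tensioner bracket, hub upward and fully home on the collar, then push the hairpin clip sideways over the stud's neck, above the hub, until its legs snap shut behind the neck, and let go. Push gently and stop as soon as it is home - do not ram clip or pulley - and leave the other things on the bench where they are.

Things in the scene. Friction and masses are not known exactly. Their poses are not given: they have to be found in the camera images.
- bracket: grey steel tensioner bracket fixed to the bench: plate 170 x 110 x 8 mm, a lip along its +x edge up to 30 mm above the bench, and one upright rigid steel stud in the middle, with a collar 26 mm across up to z = 14 mm and a shank 14 mm across up to z = 47.5 mm. Origin: on the bench under the stud's axis; z up
- stud_foot (a point): point on the stud's axis at the top of the collar (14 mm above the bench), where the pulley's underside rests; axes of the bracket
- stud_neck (a point): point on the stud's axis, 52 mm above the bench, in the middle of the groove for the clip. The neck is 10 mm across up to 56 mm above the bench; above it the head, 14 mm across up to 61 mm, then a cone narrowing to 6 mm at the top, 69 mm. With the pulley home (hub face 48 mm above the bench) the groove is 8 mm high
- pulley: loose aluminium idler pulley, 0.15 to 0.3 kg, lying hub up: flanged wheel 64 mm across and 20 mm high with a groove round it, and on it a round hub 36 mm across rising from 20 to 34 mm; bore 18 mm right through. Origin: centre of its underside; z up along its axis
- hub_top (a point): centre of the pulley's hub face, 34 mm above its underside
- clip: loose steel hairpin clip, about 50 g, lying flat: two sprung legs of 5 mm wire (so 5 mm high) along its +x, open at +x, and at its rear an upright black grip. Origin: at the underside, below the centre of the seat; z up. Leg tips 21 mm ahead of the seat, 17 mm apart inside; from there the legs narrow to two bulges. It can be pushed on from any side
- clip_seat (a point): centre of the clip's seat (11 mm wide), 2.5 mm above its underside; on the stud's axis when home; axes of the clip. The bulges, 6.2 mm apart inside, are 6.5 mm ahead of it, a crossbar stop 5.5 mm behind it. Pushing the bulges over the neck takes a peak of 5 to 12 N, which drops suddenly as they pass, about 6 mm before home
- clip_grip (a point): centre of the clip's upright black grip, 46 mm behind the seat, 22 mm above the clip's underside; the grip is 22 mm long (x), 10 mm wide (y), from 5 to 32 mm above the underside. It sits on the clip's springy rear loop and gives up to 14 mm along the clip (x) under load, so the clip lags behind the hand while it is pushed on and jumps home at the snap
- clip_left (a joint): opening angle of the clip's leg on its +y side, rad: 0 closed, about 0.06 while the bulge passes the neck
- clip_right (a joint): the same for the leg on its -y side
- hammer: claw-less hammer lying on the bench, about 300 mm long, at the far side (bystander); origin at its underside
- screwdriver: screwdriver lying on the bench, about 200 mm long (bystander); origin at its underside
- board: green circuit board 80 x 55 x 4 mm with a few components up to 16 mm high (bystander); origin at its underside
- tyre: black rubber ring without a hub, 54 mm across, 14 mm high, bore 26 mm (bystander, not the pulley); origin at its underside
- pliers: pliers lying flat with handles 95 mm long, 14 mm high (bystander); origin at its underside
- motor: upright steel motor can, 48 mm across, 68 mm high with its shaft (bystander); origin at its underside
- capacitor: upright white capacitor can, 32 mm across, 45 mm high (bystander); origin at its underside
Things that resemble listed ones, but are neither listed nor needed, are in the scene too. What is shaped like the clip but red is not meant.

How it is judged (in metres and radians):
On the way, in this order (a step that is already met when the one before it is completed fails the run):
1. the pulley sits on the stud, fully home on the collar (horizontal distance between pulley and stud_foot below 0.003 m and z of pulley in the frame of stud_foot between -0.002 and 0.002 m and angle between pulley's own z axis and vertical below 0.06 rad), for 0.2 s.
2. the clip has snapped round the stud's neck above the hub, with the pulley still home (all of step 1 and horizontal distance between clip_seat and stud_neck below 0.003 m and z of clip_seat in the frame of stud_neck between -0.004 and 0.004 m and value of joint each of clip_left, clip_right below 0.025 rad), for 0.2 s.
At the end, for the whole second after the job is handed in: The pulley lies on the collar (underside within 2 mm of it, within 3 mm of the stud's axis, level within 0.06 rad); the clip's seat is within 3 mm of the stud's axis and 4 mm of the groove's mid-height, both legs closed (below 0.025 rad), the clip level within 0.25 rad, all at rest and released (all of step 2 and angle between clip's own z axis and vertical below 0.25 rad and linear speed of each of clip, pulley below 0.02 m/s); the robot touches nothing.
It fails at once if the clip is forced against the stud or bracket with more than 20 N (contact force between clip and bracket above 20 N).
It fails at once if the clip is pressed on the pulley with more than 20 N (contact force between clip and pulley above 20 N).
It fails at once if the pulley is rammed against the bracket with more than 40 N (contact force between pulley and bracket above 40 N).
It fails at once if a bystander is moved more than 30 mm (distance of any of hammer, screwdriver, board, tyre, pliers, motor, capacitor from where it was at the start of the episode above 0.03 m).
It also fails if it takes over 72 s, if anything falls off the work surface, if the arm or the gripper's body presses on something with over 40 N, if the wrist force passes 120 N, or if a joint passes its speed limit or range.

## Working session

There is one attempt and no reset: what is moved stays moved. The work goes in short steps, Python scripts to look and compute and a tool call to move; the robot and the scene stay as the last step left them, time stands still between calls to the robot, and variables do not carry over. Pictures are saved under pics/ and viewed, at most 10 in all, crops included, and the job is handed in when it is done.

Besides the shell and the picture viewer there is one more tool, called after "Request:" as name(argument=value, ...), one argument or row to a line, values as JSON. drive_tool: Moves the arm, as the interface text tells. Its arguments: {"type":"object","properties":{"moves":{"type":"array"},"force":{"type":"number"}},"required":["moves"]}

```bash
mkdir -p pics; ls
cat > h.py <<'E'
import numpy as np, cv2
from scipy.optimize import least_squares
from cell import sensors, vision, workorder, env
def snap(n,fn):
    c=vision.read_camera(n); np.savez(f'{fn}.npz',**c); cv2.imwrite(f'pics/{fn}.png',c['image'][:,:,::-1]); return c
def load(fn): return dict(np.load(f'{fn}.npz'))
def ray(c,u,v):
    K=np.array([[c['fx'],0,c['cx']],[0,c['fy'],c['cy']],[0,0,1]],float)
    d=np.array([(u-c['cx'])/c['fx'],(v-c['cy'])/c['fy']]); s=d.copy()
    for _ in range(30): s=d/(1+c['k1']*(s@s))
    R=np.array(c['R']);t=np.array(c['t']); return -R.T@t, R.T@np.array([s[0],s[1],1])
def atz(c,u,v,z):
    o,d=ray(c,u,v); return o+d*(z-o[2])/d[2]
def proj(c,X):
    p=np.array(c['R'])@np.array(X,float)+np.array(c['t']); s=p[:2]/p[2]; s=s*(1+c['k1']*(s@s))
    return np.array([c['fx']*s[0]+c['cx'],c['fy']*s[1]+c['cy']])
def tri(*obs):
    A=np.zeros((3,3));b=np.zeros(3);L=[]
    for c,u,v in obs:
        o,d=ray(c,u,v); d=d/np.linalg.norm(d); P=np.eye(3)-np.outer(d,d); A+=P;b+=P@o; L.append((o,d,P))
    X=np.linalg.solve(A,b); return X,[np.linalg.norm(P@(X-o)) for o,d,P in L]
E
python3 - <<'E'
from h import *
for n in ('scene','top'):
    c=snap(n,n+'0'); print(n,c['fx'],c['k1'],-np.array(c['R']).T@c['t'],np.array(c['R'])[2])
print(sensors.get_obs(),env.tip_extent)
E
```

```text
pics
scene 452.8581476023593 -0.042779997265207356 [1.42881824 0.40285624 0.71479672] [-0.77332494 -0.33448451 -0.53859879]
top 431.5424963968439 -0.10438562084509886 [0.30071831 0.00221357 1.2293064 ] [ 0.18854238 -0.02002002 -0.98186097]
{'time_s': 0.1, 'qpos': array([-63.41992047,  18.4330875 ,  -4.01693661,  83.16738716,
         1.29385071,  78.54273498,  -3.26116777]), 'joint_velocities': array([-0.03420925, -0.10658027,  0.01806673, -0.12870234, -0.04771446,
        0.04957172, -0.0622887 ]), 'effort': array([ 1.88829739e-05, -4.92571557e+01, -4.05425057e-01, -3.13398135e+01,
       -6.41048932e-02,  3.94559931e-02,  7.42536349e-05]), 'tool_pos': array([0.28242783, 0.58489184, 0.22959523]), 'tool_rot': array([-1.79901967e+02,  3.99877405e-03,  1.54229443e+02]), 'force': array([-0.51203404, -0.56969901, -0.3972842 ]), 'wrist_torque': array([-0.01760427, -0.01933745,  0.0356219 ]), 'grasp_force': 0.0, 'grip_width': 0.08682428471932303} 0.008
```

View pics/scene0.png

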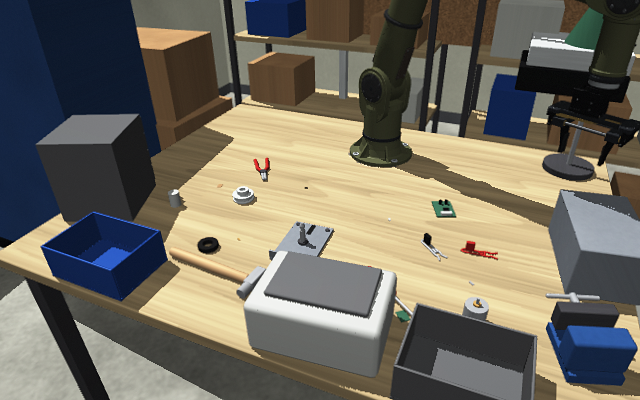

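View pics/top0.png

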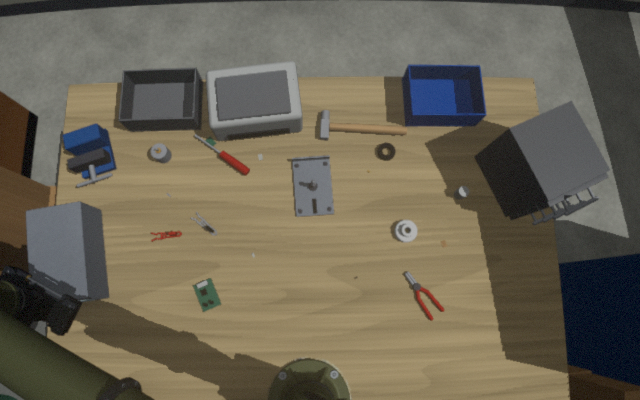

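Scene: the pulley candidates are the silver hubbed ring at (243,195) and the black tyre at (208,244). I choose the silver one. The clip candidates are the black-grip clip at (432,245) and the red one at (480,250). I choose the black one. The stud is at (301,235). In the top view they are the pulley (405,231), the clip (205,224) and the stud (312,185). Next is a close crop to confirm.

Run:
```python
from h import *
def cr(fn,u,v):
    im=cv2.imread(f'pics/{fn}.png')[v-20:v+20,u-22:u+22]; return cv2.resize(im,(264,240),interpolation=cv2.INTER_CUBIC)
s=[('scene0',243,195),('scene0',434,246),('scene0',302,238)];t=[('top0',405,231),('top0',205,224),('top0',312,185)]
cv2.imwrite('pics/m1.png',np.vstack([np.hstack([cr(*a) for a in r]) for r in (s,t)]))
```

```text
(no output)
```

View pics/m1.png

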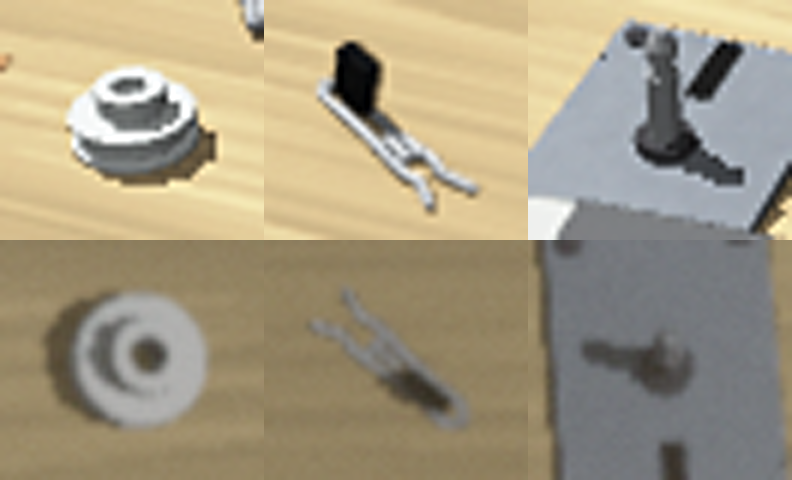

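Run:
```python
from h import *
s=load('scene0');t=load('top0')
P=dict(hub=((242,188.8),(407.7,229.8)),tipA=((440,260.3),(191.2,218)),tipB=((446.5,257.5),(196.5,212.5)),rear=((422,241),(215.3,233.3)),grip=((427.5,238.8),(208.6,228.5)),studtop=((301.7,223.5),(313.7,183)))
for k,(a,b) in P.items():
    X,r=tri((s,*a),(t,*b)); print(k,np.round(X*1e3,1),np.round(np.array(r)*1e3,1),'r',np.round(np.hypot(*X[:2]),3))
print(atz(t,312.4,186.5,.014)*1e3, atz(s,302+ (665-660)/6,218+147/6-.4,.014)*1e3, atz(t,405.9,230.6,0.01)*1e3)
```

```text
hub [ 457.5 -289.3   31.4] [0.7 0.7] r 0.541
tipA [511.6 323.8  -8.9] [7.3 7.3] r 0.605
tipB [521.5 322.3   5.5] [9.9 9.9] r 0.613
rear [462.9 258.4  -2.2] [0.4 0.4] r 0.53
grip [474.5 273.5  17.2] [0.1 0.1] r 0.548
studtop [590.6 -26.4  60.6] [0.6 0.6] r 0.591
[592.07687881 -24.05136293  14.        ] [604.57145652 -17.80560831  14.        ] [ 458.41448695 -289.8083847    10.        ]
```

```bash
cat > ov.py <<'E'
from h import *
S=8
def ring(c,r,z,n=40): a=np.linspace(0,2*np.pi,n); return np.c_[c[0]+r*np.cos(a),c[1]+r*np.sin(a),np.full(n,z)]
def crop(cam,u,v,curves,w=32,h=36):
    im=cam['image'][:,:,::-1]; u0,v0=int(u)-w//2,int(v)-h//2
    o=cv2.resize(im[v0:v0+h,u0:u0+w],(w*S,h*S),interpolation=cv2.INTER_CUBIC)
    for C,col in curves:
        p=np.array([proj(cam,X) for X in C]); p=((p-[u0,v0]+.5)*S).astype(int)
        cv2.polylines(o,[p.reshape(-1,1,2)],False,col,1)
    return o
R,G,B=(0,0,255),(0,255,0),(255,128,0)
def stud(c): return [(ring(c,.013,.014),R),(ring(c,.007,.0475),G),(ring(c,.007,.061),B),(ring(c,.003,.069),R)]
def pul(c,z=0): return [(ring(c,.032,z),R),(ring(c,.032,z+.020),R),(ring(c,.018,z+.034),G),(ring(c,.009,z+.034),B)]
def clip(seat,yaw,z=0):
    c,s=np.cos(yaw),np.sin(yaw)
    def T(P): P=np.array(P,float)/1e3; return np.c_[seat[0]+c*P[:,0]-s*P[:,1],seat[1]+s*P[:,0]+c*P[:,1],z+P[:,2]]
    g=lambda zz:T([(-57,-5,zz),(-35,-5,zz),(-35,5,zz),(-57,5,zz),(-57,-5,zz)])
    return [(T([(21,11,2.5),(6.5,5.6,2.5),(0,8,2.5),(-5.5,8,2.5),(-5.5,-8,2.5),(0,-8,2.5),(6.5,-5.6,2.5),(21,-11,2.5)]),R),(g(5),G),(g(32),B)]
E
python3 - <<'E'
from ov import *
s=load('scene0');t=load('top0')
pc=(.458,-.2895); sc=(.591,-.0255)
g=np.array([.4745,.2735]); yaw=np.arctan2(323-273.5,516-474.5); seat=g+.046*np.array([np.cos(yaw),np.sin(yaw)]); print(seat,np.degrees(yaw))
rows=[]
for cam in (s,t):
    rows.append(np.hstack([crop(cam,*proj(cam,[*pc,.015]),pul(pc)),crop(cam,*proj(cam,[*seat,.01]),clip(seat,yaw)),crop(cam,*proj(cam,[*sc,.035]),stud(sc))]))
cv2.imwrite('pics/m2.png',np.vstack(rows))
E
```

```text
[0.50405342 0.30875047] 50.02407525853955
```

View pics/m2.png

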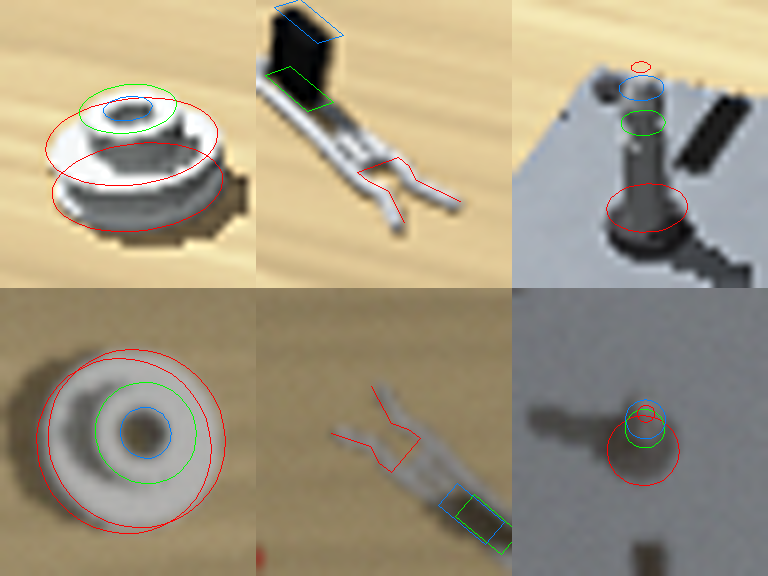

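```bash
cat > go.py <<'E'
import sys; from h import *
from scipy.spatial.transform import Rotation as Ro
def go(*targets):
    o=sensors.get_obs(); R=Ro.from_euler('xyz',o['tool_rot'],degrees=True)
    print('at',np.round(o['tool_pos']*1e3,1),np.round(o['tool_rot'],1),'F',np.round(o['force'],1),'w',round(o['grip_width']*1e3,1),'t',o['time_s'],'q7',o['qpos'][6].round())
    for x,y,z,yaw in targets:
        d=R.inv().apply(np.array([x,y,z])-o['tool_pos']*1e3); rv=(R.inv()*Ro.from_euler('xyz',[180,0,yaw],degrees=True)).as_rotvec()
        print('->',d.round(1),rv.round(3))
if __name__=='__main__': go(*[tuple(map(float,a.split(','))) for a in sys.argv[1:]])
E
python3 go.py 500,200,230,110 458,-289.5,200,60 458,-289.5,100,60
```

```text
at [282.4 584.9 229.6] [-179.9    0.   154.2] F [-0.5 -0.6 -0.4] w 86.8 t 0.1 q7 -3.0
-> [-3.633e+02 -2.520e+02  1.000e-01] [-0.002  0.001  0.772]
-> [-538.3 -711.    30.8] [-1.000e-03  1.000e-03  1.645e+00]
-> [-538.3 -710.9  130.8] [-1.000e-03  1.000e-03  1.645e+00]
```

Request:
drive_tool(
  moves=[
    {"x":-363,"y":-252,"z":0,"rz":0.77},
    {"x":-363,"y":-252,"z":0,"rz":0.77},
    {"x":-363,"y":-252,"z":0,"rz":0.77},
    {"x":-363,"y":-252,"z":0,"rz":0.77},
    {"x":-363,"y":-252,"z":0,"rz":0.77},
    {"x":-363,"y":-252,"z":0,"rz":0.77},
    {"x":-363,"y":-252,"z":0,"rz":0.77},
    {"x":-538,"y":-711,"z":30,"rz":1.645},
    {"x":-538,"y":-711,"z":30,"rz":1.645},
    {"x":-538,"y":-711,"z":30,"rz":1.645},
    {"x":-538,"y":-711,"z":30,"rz":1.645},
    {"x":-538,"y":-711,"z":30,"rz":1.645},
    {"x":-538,"y":-711,"z":30,"rz":1.645},
    {"x":-538,"y":-711,"z":30,"rz":1.645},
    {"x":-538,"y":-711,"z":30,"rz":1.645},
    {"x":-538,"y":-711,"z":30,"rz":1.645},
    {"x":-538,"y":-711,"z":130,"rz":1.645},
    {"x":-538,"y":-711,"z":130,"rz":1.645},
    {"x":-538,"y":-711,"z":130,"rz":1.645},
    {"x":-538,"y":-711,"z":130,"rz":1.645},
  ],
)

```text
invalid input at $.moves[0]: expected keys x, y, z, rx, ry, rz, fingers
```

```bash
python3 go.py 458,-289.5,31,60
```

```text
at [282.4 584.9 229.6] [-179.9    0.   154.2] F [-0.5 -0.6 -0.4] w 86.8 t 0.1 q7 -3.0
-> [-538.3 -710.8  199.8] [-1.000e-03  1.000e-03  1.645e+00]
```

All keys are needed.

Request:
drive_tool(
  moves=[
    {"x":-363,"y":-252,"z":0,"rx":0,"ry":0,"rz":0.77,"fingers":-1},
    {"x":-363,"y":-252,"z":0,"rx":0,"ry":0,"rz":0.77,"fingers":-1},
    {"x":-363,"y":-252,"z":0,"rx":0,"ry":0,"rz":0.77,"fingers":-1},
    {"x":-363,"y":-252,"z":0,"rx":0,"ry":0,"rz":0.77,"fingers":-1},
    {"x":-363,"y":-252,"z":0,"rx":0,"ry":0,"rz":0.77,"fingers":-1},
    {"x":-363,"y":-252,"z":0,"rx":0,"ry":0,"rz":0.77,"fingers":-1},
    {"x":-363,"y":-252,"z":0,"rx":0,"ry":0,"rz":0.77,"fingers":-1},
    {"x":-538,"y":-711,"z":30,"rx":0,"ry":0,"rz":1.645,"fingers":-1},
    {"x":-538,"y":-711,"z":30,"rx":0,"ry":0,"rz":1.645,"fingers":-1},
    {"x":-538,"y":-711,"z":30,"rx":0,"ry":0,"rz":1.645,"fingers":-1},
    {"x":-538,"y":-711,"z":30,"rx":0,"ry":0,"rz":1.645,"fingers":-1},
    {"x":-538,"y":-711,"z":30,"rx":0,"ry":0,"rz":1.645,"fingers":-1},
    {"x":-538,"y":-711,"z":30,"rx":0,"ry":0,"rz":1.645,"fingers":-1},
    {"x":-538,"y":-711,"z":30,"rx":0,"ry":0,"rz":1.645,"fingers":-1},
    {"x":-538,"y":-711,"z":30,"rx":0,"ry":0,"rz":1.645,"fingers":-1},
    {"x":-538,"y":-711,"z":30,"rx":0,"ry":0,"rz":1.645,"fingers":-1},
    {"x":-538,"y":-711,"z":130,"rx":0,"ry":0,"rz":1.645,"fingers":-1},
    {"x":-538,"y":-711,"z":130,"rx":0,"ry":0,"rz":1.645,"fingers":-1},
    {"x":-538,"y":-711,"z":130,"rx":0,"ry":0,"rz":1.645,"fingers":-1},
    {"x":-538,"y":-711,"z":130,"rx":0,"ry":0,"rz":1.645,"fingers":-1},
  ],
)

```text
time_s: 2.6
tool_pos: [0.459, -0.2888, 0.1019]
tool_rot: [179.9, -0.0, 60.0]
force: [-0.7, -0.3, 0.9]
grip_width: 0.0869
grasp_force: 0.0
```

```bash
python3 go.py 458,-289.5,31,60
```

```text
at [ 459.  -288.8  101.9] [179.9  -0.   60. ] F [-0.7 -0.3  0.9] w 86.9 t 2.6 q7 9.0
-> [-1.1 -0.7 70.9] [ 0.002 -0.     0.   ]
```

Request:
drive_tool(
  moves=[
    {"x":-1,"y":0,"z":35,"rx":0,"ry":0,"rz":0,"fingers":-1},
    {"x":-1,"y":0,"z":60,"rx":0,"ry":0,"rz":0,"fingers":-1},
    {"x":-1,"y":0,"z":68,"rx":0,"ry":0,"rz":0,"fingers":-1},
    {"x":-1,"y":0,"z":69,"rx":0,"ry":0,"rz":0,"fingers":-1},
    {"x":-1,"y":0,"z":69,"rx":0,"ry":0,"rz":0,"fingers":0},
    {"x":-1,"y":0,"z":69,"rx":0,"ry":0,"rz":0,"fingers":1},
    {"x":-1,"y":0,"z":69,"rx":0,"ry":0,"rz":0,"fingers":1},
    {"x":-1,"y":0,"z":69,"rx":0,"ry":0,"rz":0,"fingers":1},
    {"x":-1,"y":0,"z":69,"rx":0,"ry":0,"rz":0,"fingers":1},
    {"x":-1,"y":0,"z":69,"rx":0,"ry":0,"rz":0,"fingers":1},
    {"x":-1,"y":0,"z":69,"rx":0,"ry":0,"rz":0,"fingers":1},
  ],
  force=25,
)

```text
time_s: 3.98
tool_pos: [0.4574, -0.2897, 0.0315]
tool_rot: [-180.0, -0.0, 60.0]
force: [0.3, 0.3, 0.6]
grip_width: 0.0356
grasp_force: 25.0
```

```bash
python3 go.py 591.5,-25.5,130,60
```

```text
at [ 457.4 -289.7   31.5] [-180.   -0.   60.] F [0.3 0.3 0.6] w 35.6 t 3.975 q7 13.0
-> [295.8 -16.1 -98.5] [-0. -0. -0.]
```

Request:
drive_tool(
  moves=[
    {"x":0,"y":0,"z":-20,"rx":0,"ry":0,"rz":0,"fingers":1},
    {"x":0,"y":0,"z":-60,"rx":0,"ry":0,"rz":0,"fingers":1},
    {"x":0,"y":0,"z":-90,"rx":0,"ry":0,"rz":0,"fingers":1},
    {"x":20,"y":-1,"z":-98,"rx":0,"ry":0,"rz":0,"fingers":1},
    {"x":60,"y":-4,"z":-98,"rx":0,"ry":0,"rz":0,"fingers":1},
    {"x":100,"y":-6,"z":-98,"rx":0,"ry":0,"rz":0,"fingers":1},
    {"x":140,"y":-8,"z":-98,"rx":0,"ry":0,"rz":0,"fingers":1},
    {"x":180,"y":-10,"z":-98,"rx":0,"ry":0,"rz":0,"fingers":1},
    {"x":220,"y":-12,"z":-98,"rx":0,"ry":0,"rz":0,"fingers":1},
    {"x":260,"y":-14,"z":-98,"rx":0,"ry":0,"rz":0,"fingers":1},
    {"x":285,"y":-16,"z":-98,"rx":0,"ry":0,"rz":0,"fingers":1},
    {"x":296,"y":-16,"z":-98,"rx":0,"ry":0,"rz":0,"fingers":1},
    {"x":296,"y":-16,"z":-98,"rx":0,"ry":0,"rz":0,"fingers":1},
    {"x":296,"y":-16,"z":-98,"rx":0,"ry":0,"rz":0,"fingers":1},
  ],
)

```text
time_s: 5.72
tool_pos: [0.5912, -0.0276, 0.1297]
tool_rot: [180.0, 0.1, 59.8]
force: [-0.4, -1.1, -0.9]
grip_width: 0.0355
grasp_force: 25.0
```

Run:
```python
from ov import *
from go import go
go((591.5,-25.5,112,60))
o=sensors.get_obs();p=o['tool_pos']; pc=p[:2]; z=p[2]-.0315
s=snap('scene','scene1');t=snap('top','top1')
sc=(.5915,-.0255)
a=[crop(c,*proj(c,[*sc,.07]),stud(sc)+pul(pc,z),48,56) for c in (s,t)]
cv2.imwrite('pics/m3.png',np.hstack(a))
```

```text
at [591.2 -27.6 129.7] [1.80e+02 1.00e-01 5.98e+01] F [-0.4 -1.1 -0.9] w 35.5 t 5.725 q7 -21.0
-> [ 2.  -0.8 17.7] [ 0.     0.001 -0.003]
```

View pics/m3.png

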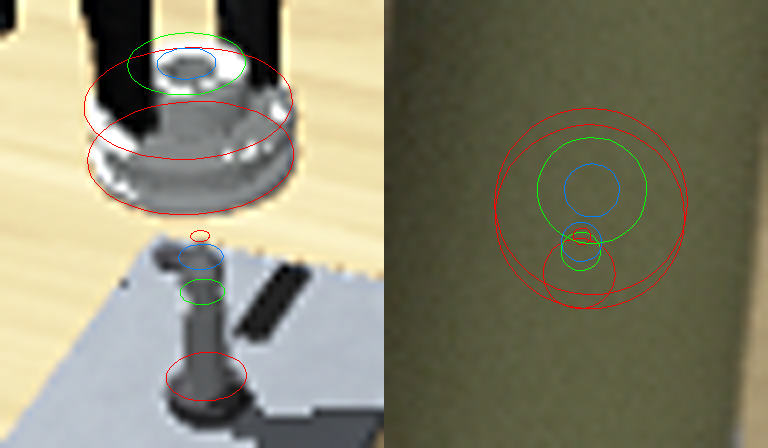

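Request:
drive_tool(
  moves=[
    {"x":3,"y":-1,"z":10,"rx":0,"ry":0,"rz":0,"fingers":1},
    {"x":3,"y":-1,"z":20,"rx":0,"ry":0,"rz":0,"fingers":1},
    {"x":3,"y":-1,"z":25,"rx":0,"ry":0,"rz":0,"fingers":1},
    {"x":3,"y":-1,"z":25,"rx":0,"ry":0,"rz":0,"fingers":1},
    {"x":3,"y":-1,"z":25,"rx":0,"ry":0,"rz":0,"fingers":1},
  ],
)

```text
time_s: 6.45
tool_pos: [0.5926, -0.0224, 0.1047]
tool_rot: [180.0, -0.0, 60.0]
force: [-0.4, 0.0, -1.2]
grip_width: 0.0358
grasp_force: 25.0
```

Run:
```python
from ov import *
from go import go
go((592.3,-24.2,93.5,60))
# subpixel profile: scene0 rows through stud shank/head; compare with model
s=load('scene0');t=load('top0');sc=(.592,-.0242)
g=s['image'].mean(2)
for z in (.02,.03,.04,.05,.06,.065):
    u,v=proj(s,[*sc,z]); r=int(round(v)); 
    print(z,round(u,1),round(v,1),g[r,int(u)-7:int(u)+8].astype(int),int(u)-7)
u,v=proj(s,[*sc,.03]);print(u,v,[ (r,int(g[r,int(round(u))])) for r in range(int(v)-18,int(v)+16)])
g=t['image'].mean(2);u,v=proj(t,[*sc,.014]);print(u,v)
print(int(u)-8,int(v)-10);print(g[int(v)-10:int(v)+9,int(u)-8:int(u)+9].astype(int))
```

```text
at [592.6 -22.4 104.7] [180.  -0.  60.] F [-0.4  0.  -1.2] w 35.8 t 6.45 q7 -21.0
-> [-1.7  0.7 11.2] [ 0.    -0.    -0.001]
0.02 302.6 236.9 [173 176 178 180 181  79  78  81  77  63 103 179 177 175 174] 295
0.03 302.5 233.8 [175 177 175 175 166  72  79  82  76  59 141 139 148  67  76] 295
0.04 302.3 230.6 [174 176 176 177 161 102 148  82  78  54 143 182  95  27  31] 295
0.05 302.2 227.4 [174 175 179 179 143  72  76  76  68  90 179 177 175 178 176] 295
0.06 302.0 224.2 [180  94  58  72  87 173 124  94  70 105 174 171 168 168 166] 295
0.065 302.0 222.5 [184 177 100  76  76  71 156 154 151 113 171 207 179 177 196] 294
302.4638189962159 233.77643647096275 [(215, 203), (216, 210), (217, 216), (218, 218), (219, 209), (220, 204), (221, 205), (222, 208), (223, 151), (224, 94), (225, 101), (226, 99), (227, 76), (228, 79), (229, 78), (230, 77), (231, 82), (232, 79), (233, 78), (234, 82), (235, 81), (236, 81), (237, 81), (238, 81), (239, 80), (240, 80), (241, 82), (242, 82), (243, 54), (244, 27), (245, 68), (246, 180), (247, 175), (248, 173)]
312.4519193402849 186.52494112771336
304 176
[[116 
[... 643 characters left out ...]
 74  69  65  53  58  63  75  95  97  86  81 100 118 123 122]
 [ 92  90  86  71  63  56  58  52  60  74  83  77  76  97 116 120 120]
 [116 115 110  78  65  58  59  60  63  69  76  76  77 100 119 121 119]
 [120 117 113  94  87  64  68  67  71  68  75  75  90 114 123 122 122]
 [118 119 118 115 112  87  72  69  72  74  77  83 101 119 122 121 122]
 [118 118 120 119 115 111  92  89  83  84  91 100 119 120 122 123 123]
 [119 119 118 117 119 119 115 114 105 105 115 116 121 120 120 121 122]
 [119 117 119 115 118 119 118 118 117 117 118 119 120 121 120 121 123]
 [118 116 116 119 120 119 120 118 121 119 118 120 122 122 121 121 124]
 [119 120 118 118 119 118 119 119 119 119 123 121 122 121 123 120 119]]
```

Request:
drive_tool(
  moves=[
    {"x":-1.5,"y":1.6,"z":0,"rx":0,"ry":0,"rz":0,"fingers":1},
    {"x":-1.5,"y":1.6,"z":2,"rx":0,"ry":0,"rz":0,"fingers":1},
    {"x":-1.5,"y":1.6,"z":4,"rx":0,"ry":0,"rz":0,"fingers":1},
    {"x":-1.5,"y":1.6,"z":6,"rx":0,"ry":0,"rz":0,"fingers":1},
    {"x":-1.5,"y":1.6,"z":8,"rx":0,"ry":0,"rz":0,"fingers":1},
    {"x":-1.5,"y":1.6,"z":8,"rx":0,"ry":0,"rz":0,"fingers":1},
    {"x":-1.5,"y":1.6,"z":8,"rx":0,"ry":0,"rz":0,"fingers":1},
  ],
)

```text
time_s: 7.32
tool_pos: [0.5931, -0.0244, 0.0966]
tool_rot: [180.0, -0.0, 60.0]
force: [0.2, -0.3, -2.3]
grip_width: 0.0354
grasp_force: 25.0
```

```bash
python3 go.py 593.3,-24.5,93,60
```

```text
at [593.1 -24.4  96.6] [180.  -0.  60.] F [ 0.2 -0.3 -2.3] w 35.4 t 7.325 q7 -20.0
-> [0.1 0.2 3.6] [ 0. -0. -0.]
```

Request:
drive_tool(
  moves=[
    {"x":0,"y":0,"z":1.5,"rx":0,"ry":0,"rz":0,"fingers":1},
    {"x":0,"y":0,"z":3,"rx":0,"ry":0,"rz":0,"fingers":1},
    {"x":0,"y":0,"z":4.5,"rx":0,"ry":0,"rz":0,"fingers":1},
    {"x":0,"y":0,"z":6,"rx":0,"ry":0,"rz":0,"fingers":1},
    {"x":0,"y":0,"z":6,"rx":0,"ry":0,"rz":0,"fingers":1},
  ],
)

```text
time_s: 7.95
tool_pos: [0.5929, -0.0244, 0.0904]
tool_rot: [-180.0, 0.0, 60.0]
force: [0.3, -0.0, -1.7]
grip_width: 0.0351
grasp_force: 25.0
```

Request:
drive_tool(
  moves=[
    {"x":0,"y":0,"z":2,"rx":0,"ry":0,"rz":0,"fingers":1},
    {"x":0,"y":0,"z":5,"rx":0,"ry":0,"rz":0,"fingers":1},
    {"x":0,"y":0,"z":8,"rx":0,"ry":0,"rz":0,"fingers":1},
    {"x":0,"y":0,"z":11,"rx":0,"ry":0,"rz":0,"fingers":1},
    {"x":0,"y":0,"z":14,"rx":0,"ry":0,"rz":0,"fingers":1},
    {"x":0,"y":0,"z":17,"rx":0,"ry":0,"rz":0,"fingers":1},
    {"x":0,"y":0,"z":20,"rx":0,"ry":0,"rz":0,"fingers":1},
    {"x":0,"y":0,"z":23,"rx":0,"ry":0,"rz":0,"fingers":1},
    {"x":0,"y":0,"z":26,"rx":0,"ry":0,"rz":0,"fingers":1},
    {"x":0,"y":0,"z":29,"rx":0,"ry":0,"rz":0,"fingers":1},
    {"x":0,"y":0,"z":32,"rx":0,"ry":0,"rz":0,"fingers":1},
    {"x":0,"y":0,"z":35,"rx":0,"ry":0,"rz":0,"fingers":1},
    {"x":0,"y":0,"z":38,"rx":0,"ry":0,"rz":0,"fingers":1},
    {"x":0,"y":0,"z":41,"rx":0,"ry":0,"rz":0,"fingers":1},
    {"x":0,"y":0,"z":41,"rx":0,"ry":0,"rz":0,"fingers":1},
  ],
)

```text
time_s: 9.82
tool_pos: [0.5929, -0.0244, 0.0493]
tool_rot: [-180.0, 0.0, 60.0]
force: [-0.4, -0.1, -2.2]
grip_width: 0.0357
grasp_force: 25.0
```

Request:
drive_tool(
  moves=[
    {"x":0,"y":0,"z":1,"rx":0,"ry":0,"rz":0,"fingers":1},
    {"x":0,"y":0,"z":2,"rx":0,"ry":0,"rz":0,"fingers":1},
    {"x":0,"y":0,"z":2.8,"rx":0,"ry":0,"rz":0,"fingers":1},
    {"x":0,"y":0,"z":3.5,"rx":0,"ry":0,"rz":0,"fingers":1},
    {"x":0,"y":0,"z":3.5,"rx":0,"ry":0,"rz":0,"fingers":1},
  ],
)

```text
time_s: 10.45
tool_pos: [0.593, -0.0244, 0.046]
tool_rot: [180.0, -0.0, 60.0]
force: [-0.6, 0.1, -2.1]
grip_width: 0.0355
grasp_force: 25.0
```

Request:
drive_tool(
  moves=[
    {"x":0,"y":0,"z":0.5,"rx":0,"ry":0,"rz":0,"fingers":1},
    {"x":0,"y":0,"z":1,"rx":0,"ry":0,"rz":0,"fingers":1},
    {"x":0,"y":0,"z":1,"rx":0,"ry":0,"rz":0,"fingers":1},
    {"x":0,"y":0,"z":1,"rx":0,"ry":0,"rz":0,"fingers":1},
  ],
)

```text
time_s: 10.95
tool_pos: [0.5932, -0.0244, 0.0455]
tool_rot: [180.0, -0.0, 60.0]
force: [-0.9, 0.1, 4.1]
grip_width: 0.0354
grasp_force: 25.0
```

Request:
drive_tool(
  moves=[
    {"x":0,"y":0,"z":-0.5,"rx":0,"ry":0,"rz":0,"fingers":-0.2},
    {"x":0,"y":0,"z":-0.5,"rx":0,"ry":0,"rz":0,"fingers":-0.5},
    {"x":0,"y":0,"z":-0.5,"rx":0,"ry":0,"rz":0,"fingers":-0.5},
    {"x":0,"y":0,"z":-0.5,"rx":0,"ry":0,"rz":0,"fingers":-0.5},
    {"x":0,"y":0,"z":-0.5,"rx":0,"ry":0,"rz":0,"fingers":-0.5},
    {"x":0,"y":0,"z":-10,"rx":0,"ry":0,"rz":0,"fingers":-0.5},
    {"x":0,"y":0,"z":-40,"rx":0,"ry":0,"rz":0,"fingers":-0.5},
    {"x":0,"y":0,"z":-80,"rx":0,"ry":0,"rz":0,"fingers":-0.5},
    {"x":0,"y":0,"z":-110,"rx":0,"ry":0,"rz":0,"fingers":-0.5},
    {"x":0,"y":0,"z":-110,"rx":0,"ry":0,"rz":0,"fingers":-0.5},
  ],
)

```text
time_s: 12.2
tool_pos: [0.5951, -0.0247, 0.1585]
tool_rot: [179.7, -0.2, 60.0]
force: [0.4, 0.3, -0.6]
grip_width: 0.0651
grasp_force: 0.0
```

```bash
python3 go.py 474.5,273.5,120,50 474.5,273.5,70,50
python3 - <<'E'
from h import *
snap('scene','scene2')
E
```

```text
at [595.1 -24.7 158.5] [179.7  -0.2  60. ] F [ 0.4  0.3 -0.6] w 65.1 t 12.2 q7 -22.0
-> [ 197.7 -253.8   38.1] [ 0.004 -0.004  0.174]
-> [ 197.5 -254.    88.1] [ 0.004 -0.004  0.174]
```

Request:
drive_tool(
  moves=[
    {"x":30,"y":-38,"z":0,"rx":0,"ry":0,"rz":0.17,"fingers":0},
    {"x":65,"y":-84,"z":10,"rx":0,"ry":0,"rz":0.17,"fingers":0},
    {"x":100,"y":-128,"z":20,"rx":0,"ry":0,"rz":0.17,"fingers":0},
    {"x":135,"y":-173,"z":30,"rx":0,"ry":0,"rz":0.17,"fingers":0},
    {"x":170,"y":-218,"z":38,"rx":0,"ry":0,"rz":0.17,"fingers":0},
    {"x":190,"y":-244,"z":60,"rx":0,"ry":0,"rz":0.17,"fingers":0},
    {"x":198,"y":-254,"z":80,"rx":0,"ry":0,"rz":0.17,"fingers":0},
    {"x":198,"y":-254,"z":80,"rx":0,"ry":0,"rz":0.17,"fingers":0},
    {"x":198,"y":-254,"z":80,"rx":0,"ry":0,"rz":0.17,"fingers":0},
    {"x":198,"y":-254,"z":80,"rx":0,"ry":0,"rz":0.17,"fingers":0},
  ],
)

```text
time_s: 13.5
tool_pos: [0.4733, 0.2732, 0.0759]
tool_rot: [180.0, -0.1, 50.1]
force: [0.5, 0.3, -0.1]
grip_width: 0.0438
grasp_force: 0.0
```

Run:
```python
from ov import *
from go import go
go((474.5,273.5,17,50))
s=snap('scene','scene3');s0=load('scene0');t0=load('top0');t=snap('top','top3')
p=sensors.get_obs()['tool_pos']; yaw=np.radians(50); seat=np.array([.5040,.30875])
tip=[(ring(p[:2],.004,p[2]-.008),(255,0,255))]
sc=(.593,-.0245)
A=[crop(s,*proj(s,[.485,.285,.04]),clip(seat,yaw)+tip,48,36),crop(s,*proj(s,[*sc,.04]),stud(sc)+pul(sc,.014),48,36)]
B=[crop(t,*proj(t,[.485,.285,.02]),clip(seat,yaw)+tip,48,36),crop(t,*proj(t,[*sc,.04]),stud(sc)+pul(sc,.014),48,36)]
cv2.imwrite('pics/m4.png',np.vstack([np.hstack(A),np.hstack(B)]))
```

```text
at [473.3 273.2  75.9] [ 1.80e+02 -1.00e-01  5.01e+01] F [ 0.5  0.3 -0.1] w 43.8 t 13.5 q7 -67.0
-> [ 1.   0.7 58.9] [ 0.001 -0.001  0.002]
```

View pics/m4.png

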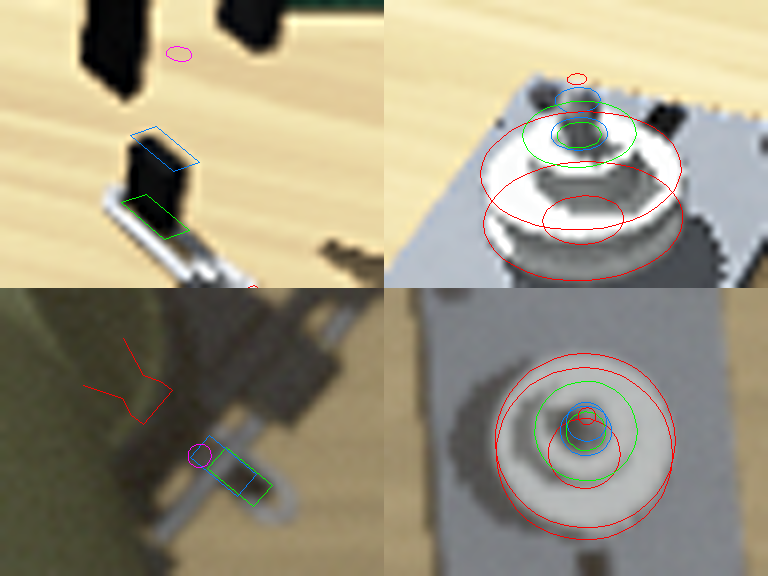

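Request:
drive_tool(
  moves=[
    {"x":-1,"y":0.4,"z":20,"rx":0,"ry":0,"rz":0,"fingers":0},
    {"x":-1,"y":0.4,"z":40,"rx":0,"ry":0,"rz":0,"fingers":0},
    {"x":-1,"y":0.4,"z":52,"rx":0,"ry":0,"rz":0,"fingers":0},
    {"x":-1,"y":0.4,"z":58,"rx":0,"ry":0,"rz":0,"fingers":0},
    {"x":-1,"y":0.4,"z":58,"rx":0,"ry":0,"rz":0,"fingers":0},
    {"x":-1,"y":0.4,"z":58,"rx":0,"ry":0,"rz":0,"fingers":0.5},
    {"x":-1,"y":0.4,"z":58,"rx":0,"ry":0,"rz":0,"fingers":1},
    {"x":-1,"y":0.4,"z":58,"rx":0,"ry":0,"rz":0,"fingers":1},
    {"x":-1,"y":0.4,"z":58,"rx":0,"ry":0,"rz":0,"fingers":1},
    {"x":-1,"y":0.4,"z":58,"rx":0,"ry":0,"rz":0,"fingers":1},
    {"x":-1,"y":0.4,"z":58,"rx":0,"ry":0,"rz":0,"fingers":1},
  ],
  force=35,
)

```text
time_s: 14.98
tool_pos: [0.472, 0.2731, 0.0172]
tool_rot: [180.0, -0.0, 50.2]
force: [0.3, -0.1, 0.7]
grip_width: 0.0101
grasp_force: 35.0
```

```bash
python3 go.py 474.5,273.5,120,50 535,-93.5,120,50
```

```text
at [472.  273.1  17.2] [180.   -0.   50.2] F [ 0.3 -0.1  0.7] w 10.1 t 14.975 q7 -64.0
-> [   1.9    1.7 -102.8] [ 0.    -0.     0.004]
-> [-241.5  282.9 -102.8] [ 0.    -0.     0.004]
```

Request:
drive_tool(
  moves=[
    {"x":0,"y":0,"z":-15,"rx":0,"ry":0,"rz":0,"fingers":1},
    {"x":0,"y":0,"z":-50,"rx":0,"ry":0,"rz":0,"fingers":1},
    {"x":0,"y":0,"z":-90,"rx":0,"ry":0,"rz":0,"fingers":1},
    {"x":-20,"y":24,"z":-103,"rx":0,"ry":0,"rz":0,"fingers":1},
    {"x":-55,"y":64,"z":-103,"rx":0,"ry":0,"rz":0,"fingers":1},
    {"x":-90,"y":105,"z":-103,"rx":0,"ry":0,"rz":0,"fingers":1},
    {"x":-125,"y":146,"z":-103,"rx":0,"ry":0,"rz":0,"fingers":1},
    {"x":-160,"y":187,"z":-103,"rx":0,"ry":0,"rz":0,"fingers":1},
    {"x":-195,"y":228,"z":-103,"rx":0,"ry":0,"rz":0,"fingers":1},
    {"x":-225,"y":265,"z":-103,"rx":0,"ry":0,"rz":0,"fingers":1},
    {"x":-242,"y":283,"z":-103,"rx":0,"ry":0,"rz":0,"fingers":1},
    {"x":-242,"y":283,"z":-103,"rx":0,"ry":0,"rz":0,"fingers":1},
    {"x":-242,"y":283,"z":-103,"rx":0,"ry":0,"rz":0,"fingers":1},
  ],
)

```text
time_s: 16.6
tool_pos: [0.5346, -0.0925, 0.1203]
tool_rot: [-180.0, -0.1, 50.3]
force: [0.4, 0.8, -0.6]
grip_width: 0.0094
grasp_force: 35.0
```

```bash
python3 go.py 534.7,-94.3,66.7,50
```

```text
at [534.6 -92.5 120.3] [-1.80e+02 -1.00e-01  5.03e+01] F [ 0.4  0.8 -0.6] w 9.4 t 16.6 q7 -25.0
-> [-1.3  1.2 53.6] [-0.001 -0.001  0.005]
```

Request:
drive_tool(
  moves=[
    {"x":-1.3,"y":1.2,"z":20,"rx":0,"ry":0,"rz":0,"fingers":1},
    {"x":-1.3,"y":1.2,"z":38,"rx":0,"ry":0,"rz":0,"fingers":1},
    {"x":-1.3,"y":1.2,"z":48,"rx":0,"ry":0,"rz":0,"fingers":1},
    {"x":-1.3,"y":1.2,"z":53,"rx":0,"ry":0,"rz":0,"fingers":1},
    {"x":-1.3,"y":1.2,"z":53,"rx":0,"ry":0,"rz":0,"fingers":1},
    {"x":-1.3,"y":1.2,"z":53,"rx":0,"ry":0,"rz":0,"fingers":1},
  ],
)

```text
time_s: 17.35
tool_pos: [0.5351, -0.0958, 0.0676]
tool_rot: [180.0, -0.0, 50.2]
force: [1.1, -0.3, -1.5]
grip_width: 0.0095
grasp_force: 35.0
```

Run:
```python
from ov import *
from go import go
go((534.7,-94.3,66.7,50))
o=sensors.get_obs();p=o['tool_pos'];yaw=np.radians(o['tool_rot'][2]); seat=p[:2]+.046*np.array([np.cos(yaw),np.sin(yaw)])
s=snap('scene','scene4');t=snap('top','top4')
sc=(.593,-.0245)
A=[crop(c,*proj(c,[.575,-.045,.05]),cv,48,60) for c,cv in ((s,[]),(s,clip(seat,yaw,p[2]-.0172)+stud(sc)))]
cv2.imwrite('pics/m5.png',np.hstack(A))
```

```text
at [535.1 -95.8  67.6] [180.   -0.   50.2] F [ 1.1 -0.3 -1.5] w 9.5 t 17.35 q7 -22.0
-> [ 0.9 -1.3  0.9] [ 0.001 -0.001  0.004]
```

View pics/m5.png

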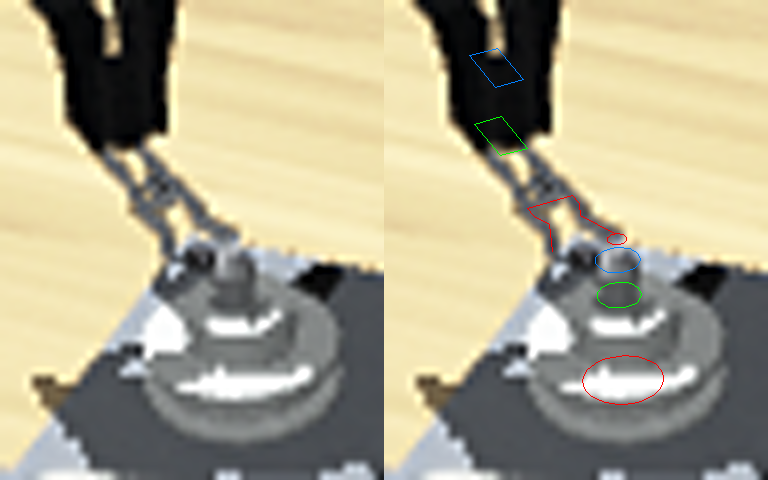

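Request:
drive_tool(
  moves=[
    {"x":0,"y":-1.2,"z":0.9,"rx":0,"ry":0,"rz":0,"fingers":1},
    {"x":0,"y":-1.2,"z":0.9,"rx":0,"ry":0,"rz":0,"fingers":1},
    {"x":0,"y":-1.2,"z":0.9,"rx":0,"ry":0,"rz":0,"fingers":1},
    {"x":8,"y":-1.2,"z":0.9,"rx":0,"ry":0,"rz":0,"fingers":1},
    {"x":16,"y":-1.2,"z":0.9,"rx":0,"ry":0,"rz":0,"fingers":1},
    {"x":24,"y":-1.2,"z":0.9,"rx":0,"ry":0,"rz":0,"fingers":1},
    {"x":32,"y":-1.2,"z":0.9,"rx":0,"ry":0,"rz":0,"fingers":1},
    {"x":40,"y":-1.2,"z":0.9,"rx":0,"ry":0,"rz":0,"fingers":1},
    {"x":48,"y":-1.2,"z":0.9,"rx":0,"ry":0,"rz":0,"fingers":1},
    {"x":54,"y":-1.2,"z":0.9,"rx":0,"ry":0,"rz":0,"fingers":1},
    {"x":58,"y":-1.2,"z":0.9,"rx":0,"ry":0,"rz":0,"fingers":1},
    {"x":60,"y":-1.2,"z":0.9,"rx":0,"ry":0,"rz":0,"fingers":1},
    {"x":60,"y":-1.2,"z":0.9,"rx":0,"ry":0,"rz":0,"fingers":1},
    {"x":60,"y":-1.2,"z":0.9,"rx":0,"ry":0,"rz":0,"fingers":1},
  ],
)

```text
time_s: 19.2
tool_pos: [0.5708, -0.0519, 0.0657]
tool_rot: [180.0, 0.3, 50.1]
force: [-3.1, -6.7, -0.5]
grip_width: 0.01
grasp_force: 35.0
```

```bash
cat > st.py <<'E'
from h import *
from scipy.spatial.transform import Rotation as Ro
o=sensors.get_obs();R=Ro.from_euler('xyz',o['tool_rot'],degrees=True)
d=R.inv().apply(np.array([.593,-.0245,.0667])-o['tool_pos'])*1e3
print('to stud (tool)',d.round(1),'left to home',(d[0]-46).round(1),'F tool',R.inv().apply(o['force']).round(1),o['tool_rot'].round(1),o['time_s'])
E
python3 st.py
```

```text
to stud (tool) [35.3 -0.5 -1.2] left to home -10.7 F tool [-7.1  1.9  0.5] [180.    0.3  50.1] 19.2
```

Request:
drive_tool(
  moves=[
    {"x":-3,"y":0,"z":-0.8,"rx":0,"ry":0,"rz":0,"fingers":1},
    {"x":-6,"y":0,"z":-0.8,"rx":0,"ry":0,"rz":0,"fingers":1},
    {"x":-9,"y":0,"z":-0.8,"rx":0,"ry":0,"rz":0,"fingers":1},
    {"x":-9,"y":0,"z":-0.8,"rx":0,"ry":0,"rz":0,"fingers":1},
  ],
)

```text
time_s: 19.7
tool_pos: [0.5666, -0.0559, 0.067]
tool_rot: [180.0, -0.0, 50.2]
force: [1.2, -3.6, -3.5]
grip_width: 0.0098
grasp_force: 35.0
```

```bash
python3 st.py
python3 - <<'E'
from ov import *
o=sensors.get_obs();p=o['tool_pos'];sc=(.593,-.0245);yaw=np.radians(50.1)
s=snap('scene','scene5');t=snap('top','top5')
A=[crop(c,*proj(c,[.58,-.04,.05]),cv,48,48) for c,cv in ((s,[]),(s,clip(sc,yaw,.0495)+stud(sc)))]
cv2.imwrite('pics/m6.png',np.hstack(A))
E
```

```text
to stud (tool) [41.   0.1  0.3] left to home -5.0 F tool [-2.1  3.2  3.5] [180.   -0.   50.2] 19.7
```

View pics/m6.png

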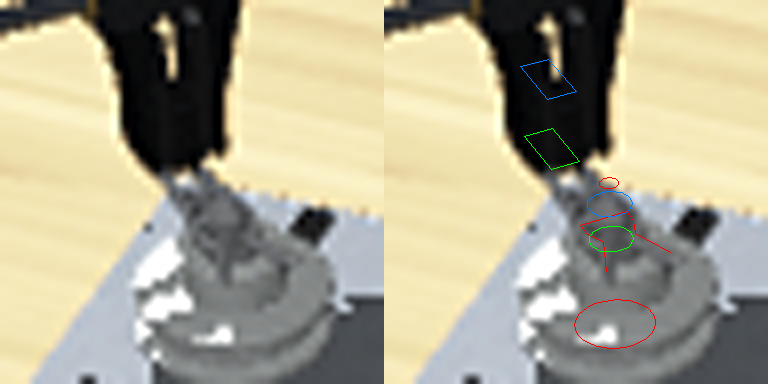

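Request:
drive_tool(
  moves=[
    {"x":-1,"y":0.5,"z":0.6,"rx":0,"ry":0,"rz":0,"fingers":1},
    {"x":-2.5,"y":0.5,"z":0.6,"rx":0,"ry":0,"rz":0,"fingers":1},
    {"x":-2.5,"y":0.5,"z":0.6,"rx":0,"ry":0,"rz":0,"fingers":1},
    {"x":-2.5,"y":0.5,"z":0.6,"rx":0,"ry":0,"rz":0,"fingers":1},
  ],
)

```text
time_s: 20.3
tool_pos: [0.5656, -0.0575, 0.0666]
tool_rot: [180.0, -0.1, 50.3]
force: [1.9, -2.0, -1.6]
grip_width: 0.0099
grasp_force: 35.0
```

```bash
python3 st.py
```

```text
to stud (tool) [42.9 -0.  -0. ] left to home -3.1 F tool [-0.3  2.7  1.6] [ 1.80e+02 -1.00e-01  5.03e+01] 20.3
```

Request:
drive_tool(
  moves=[
    {"x":0,"y":0.6,"z":0.3,"rx":0,"ry":0,"rz":0,"fingers":1},
    {"x":0,"y":1,"z":0.3,"rx":0,"ry":0,"rz":0,"fingers":1},
    {"x":0,"y":1,"z":0.3,"rx":0,"ry":0,"rz":0,"fingers":1},
  ],
)

```text
time_s: 20.68
tool_pos: [0.5658, -0.0581, 0.0661]
tool_rot: [-180.0, -0.0, 50.3]
force: [-0.3, 0.4, 0.4]
grip_width: 0.0098
grasp_force: 35.0
```

```bash
python3 st.py
```

```text
to stud (tool) [43.2 -0.6 -0.6] left to home -2.8 F tool [ 0.1 -0.5 -0.4] [-180.    -0.    50.3] 20.675
```

Request:
drive_tool(
  moves=[
    {"x":-1.5,"y":0,"z":0,"rx":0,"ry":0,"rz":0,"fingers":1},
    {"x":-3,"y":0,"z":0,"rx":0,"ry":0,"rz":0,"fingers":1},
    {"x":-3,"y":0,"z":0,"rx":0,"ry":0,"rz":0,"fingers":1},
  ],
)

```text
time_s: 21.05
tool_pos: [0.5642, -0.0608, 0.0661]
tool_rot: [180.0, -0.0, 50.2]
force: [1.2, 0.6, -1.1]
grip_width: 0.0099
grasp_force: 35.0
```

```bash
python3 st.py
```

```text
to stud (tool) [46.3 -1.1 -0.5] left to home 0.3 F tool [1.2 0.6 1.1] [180.   -0.   50.2] 21.05
```

The clip resists the pull, so it has snapped on. I'll return to the neutral position and release.

Request:
drive_tool(
  moves=[
    {"x":2,"y":0,"z":0,"rx":0,"ry":0,"rz":0,"fingers":1},
    {"x":5,"y":0,"z":0,"rx":0,"ry":0,"rz":0,"fingers":1},
    {"x":5,"y":0,"z":0,"rx":0,"ry":0,"rz":0,"fingers":1},
    {"x":3.5,"y":0,"z":0,"rx":0,"ry":0,"rz":0,"fingers":1},
    {"x":3.5,"y":0,"z":0,"rx":0,"ry":0,"rz":0,"fingers":1},
    {"x":3.5,"y":0,"z":0,"rx":0,"ry":0,"rz":0,"fingers":0.2},
    {"x":3.5,"y":0,"z":0,"rx":0,"ry":0,"rz":0,"fingers":0},
    {"x":3.5,"y":0,"z":0,"rx":0,"ry":0,"rz":0,"fingers":0},
    {"x":3.5,"y":0,"z":0,"rx":0,"ry":0,"rz":0,"fingers":0},
    {"x":3.5,"y":0,"z":0,"rx":0,"ry":0,"rz":0,"fingers":0},
  ],
)

```text
time_s: 22.3
tool_pos: [0.5663, -0.0582, 0.0661]
tool_rot: [180.0, -0.0, 50.2]
force: [-0.5, -0.6, -0.9]
grip_width: 0.0424
grasp_force: 0.0
```

```bash
python3 st.py
```

```text
to stud (tool) [43.  -1.  -0.6] left to home -3.0 F tool [-0.8  0.1  0.9] [180.   -0.   50.2] 22.3
```

Request:
drive_tool(
  moves=[
    {"x":0,"y":0,"z":-10,"rx":0,"ry":0,"rz":0,"fingers":0},
    {"x":0,"y":0,"z":-40,"rx":0,"ry":0,"rz":0,"fingers":0},
    {"x":0,"y":0,"z":-80,"rx":0,"ry":0,"rz":0,"fingers":0},
    {"x":-50,"y":0,"z":-120,"rx":0,"ry":0,"rz":0,"fingers":0},
    {"x":-100,"y":0,"z":-140,"rx":0,"ry":0,"rz":0,"fingers":0},
    {"x":-150,"y":0,"z":-140,"rx":0,"ry":0,"rz":0,"fingers":0},
    {"x":-180,"y":0,"z":-140,"rx":0,"ry":0,"rz":0,"fingers":0},
    {"x":-180,"y":0,"z":-140,"rx":0,"ry":0,"rz":0,"fingers":0},
    {"x":-180,"y":0,"z":-140,"rx":0,"ry":0,"rz":0,"fingers":0},
    {"x":-180,"y":0,"z":-140,"rx":0,"ry":0,"rz":0,"fingers":0},
  ],
)

```text
time_s: 23.55
tool_pos: [0.452, -0.1952, 0.2058]
tool_rot: [-180.0, 0.0, 50.4]
force: [-0.5, 0.4, 0.9]
grip_width: 0.0435
grasp_force: 0.0
```

Run:
```python
from ov import *
sc=(.593,-.0245);yaw=np.radians(50.1)
s=snap('scene','scene6');t=snap('top','top6')
rows=[np.hstack([crop(c,*proj(c,[.58,-.04,.05]),cv,48,37) for cv in ([],clip(sc,yaw,.048)+stud(sc))]) for c in (s,t)]
cv2.imwrite('pics/m7.png',np.vstack(rows))
```

```text
(no output)
```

View pics/m7.png

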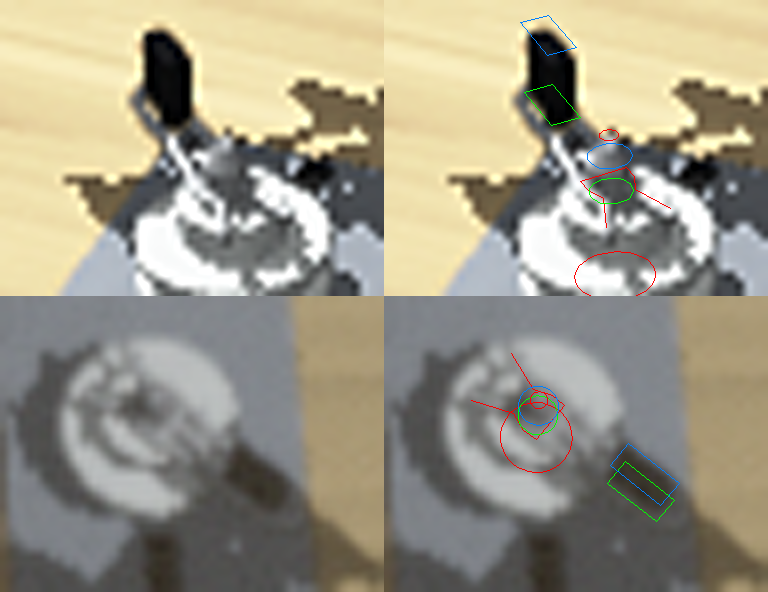

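The released clip sits level in the groove, with its grip at about (165,75) in the scene crop. It matches the overlay for the home position, and the pulley is home. I'm handing the job in.

```bash
python3 -c "
from h import *
print(workorder.sign_off())"
```

```text
the job is handed in; nothing more can be done
None
```

The pulley is home on the collar, the clip is snapped round the stud's neck and released, and the job is handed in with no verdict returned; I overran the clip push by about 10 mm past home, with 7 N measured at the wrist afterwards, then backed off.

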